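# Set up the document camera for a larger sheet

### The job

Get the document camera ready for a larger sheet: clear the stamp from its copy board and stand it upright on the bare desk, press the spring button on the boom flush and pull the boom out to the next hole, so that the button snaps out again there, and raise the lens cover lever on the camera head fully up. Do not shift or knock over the pen cup, the drink can or the glue stick.

Things in the scene. Friction and masses are not known exactly. Their poses are not given: they have to be found in the camera images.
- document_camera: Desk document camera on its copy board, fixed. Origin: on the desk under the mast; +x level, the way the boom points; +y the boom side with holes and button; z up. Mast 22 mm round with a 34 mm black block on top up to z = 229 mm, foot 50 x 100 mm up to z = 30 mm. Boom axis along x at y = 0, z = 210 mm, nothing above it. White head 60 x 52 x 36 mm centred on that axis at x = 182 mm + joint boom.
- board_center (a point): Centre of the copy board's top. The board is grey, 310 mm along the boom, 240 mm wide, 8 mm thick.
- boom (a joint): How far the boom's bright outer tube (22 mm square, 2 mm walls, with the head) is pulled out along the camera's +x, in m; 0 at the start, button in its first hole. It slides on the dark inner tube, about 2 N friction. The +y wall has three 11.6 mm holes 32 mm apart; the next one towards the mast meets the button at 0.032 (about 1.3 mm play each way), the last at 0.064.
- button (a joint): How far the spring button is pressed in, in m: 0 out (locks the boom), 0.005 flush with the tube's outer wall, 0.007 inside it; 3 N to start, 5 N flush. When flush, as when the tube is pinched across it, a pull of 10 to 15 N on the tube drives its dome under the wall; at the next hole its spring snaps it out.
- button_tip (a point): Tip of the button, a 9 mm round steel pin with domed end that points to the camera's +y and stands 5 mm out of the tube wall, at x = 105, y = 16, z = 210 mm in the camera's frame. It sits on the fixed inner tube and does not travel with the boom.
- cover_lever (a joint): Angle of the lens cover lever on the head, in rad: 0 level, pointing along the camera's +x with the cover under the lens; grows as its end rises; 1.3 is the upper stop. It stays where it is left (stiff hinge, about 1 N at the tab).
- lever_tab (a point): Grip point in the middle of the lever's black thumb tab, 56 mm from its hinge. The tab is 16 mm wide (along the camera's y), 6 mm thick and ends 10 mm beyond this point; 23 mm nearer the hinge it joins a 60 mm wide cross bar.
- cover_hinge (a point): Hinge of the cover lever, on the boom axis inside the head; hinge line along the camera's y. The head's front face is 22 mm ahead of it, its top 18 mm above. Moves with the boom.
- stamp: Self-inking stamp, a block 30 x 48 x 69 mm (its x, y, z), about 0.09 kg, upright on the copy board on the boom's +y side. Origin: centre of its underside. Free desk: round world x = 0.47, y = -0.24, to the right of the fixed hand scanner (278 mm high, round x = 0.45, y = -0.07).
- pen_cup: Bystander: round cup with pens, 82 mm wide, 158 mm high, behind the mast or on the desk on the board's far side. Origin: centre of its underside.
- drink_can: Bystander: empty drink can, 66 mm wide, 114 mm high, on the board's far side or behind the mast. Origin: centre of its underside.
- glue_stick: Bystander: glue stick standing on end, 26 mm wide, 99 mm high, beside the copy board near the stamp. Origin: its centre, 50 mm above the desk; its y axis points down.

How it is judged:
By the outcome, as a careful person would: the job done as asked, in the order asked, and still so for the second after the job is handed in, with the robot touching nothing.
It also fails if it takes over 69 s, if anything falls off the work surface, if the arm or the gripper's body presses on something with over 40 N, if the wrist force passes 120 N, or if a joint passes its speed limit or range.

### The arm

A 7-joint arm with a two-finger parallel gripper is mounted at the origin on the work surface; the furniture and walls round the work are solid. World frame = base frame: x ahead of the robot, y to its left, z up, the work surface at z = 0. Lengths are in m, angles in rad, forces in N, time in s.
With the tool pointing down it reaches from about 0.425 to 0.875 m from the base axis. Payload 4.7 kg.
Tool frame: the origin (TCP) lies midway between the tips of the shut fingers; the grasp point (between the pads) lies 19 mm behind it; z points along the fingers, y is the line along which they close (so a half turn about z gives the same grasp; the last joint's range is limited). The gripper opens to 87 mm and grips with 3 to 60 N. Pads are 19 mm wide; open, the fingers measure 117 mm over their backs; the gripper's body (75 mm by 190 mm) begins 51 mm behind the grasp point.
Start: joints at [-1.201, 0.321, -0.07, 1.45, 0.023, 1.371, -0.057], TCP at [0.226, 0.609, 0.223] pointing down, gripper open.
Joint ranges: [-2.86, 2.86], [-0.3, 2.09], [-1.38, 1.24], [0.06, 2.45], [-1.56, 4.7], [0.09, 2.05], [-2.69, 2.69]. Speed limits (rad/s): [2.57, 2.57, 3.14, 3.14, 3.14, 3.14, 3.14].

### API

Orientations are given as a rotation vector (axis times angle).
In Python, from bench import monitor, cams, workorder gives the robot as it stands.
- The arm moves only by the tool move_arm, never from a script. Its arguments are lists of equal length, an entry for each row: "slide": the shift along the tool's x, y, z in cm, a list of three; "roll": the turn about the tool's z in rad. In form: {"slide": [[dx, dy, dz], ...], "roll": [roll, ...]}. A call has 1 to 20 rows; each row is the pose to reach, as a shift and turn from the pose commanded when the call began, along the tool's axes at that moment; what a row does not reach only later rows make up. A row lasts 1/10 s, in which the tool goes at most 50 mm and 8.59 degrees, less where a joint would pass 70% of its speed; a pose out of reach is approached as far as the arm can. A call with a gripper value outside its range is refused whole. "gripper" is the finger opening in cm, from 0 to 8.7, set as the call begins (left out, the last holds). The fingers move at their own pace and stop on an object; "squeeze" is the grip in N (left out, the last holds). Time passes only in rows, so rows that repeat a pose let the fingers close. It gives the time, the measured TCP pose, the force, the opening and the grip force at its end, in the units of the state.
- monitor.get_state(): the state, without advancing time (a new reading comes with each control period).
- cams.get_image(name): name is "scene" or "top"; returns the picture (420x560x3 uint8, red, green, blue); there is no depth.
- cams.get_calibration(name): a dict with "mtx" (3x3 intrinsics, pixels), "dist_coeffs" ([k1, k2, p1, p2, k3] as OpenCV has them; the pictures are not rectified), "R" (3x3) and "t" (3): a world point X has camera coordinates R X + t. Camera axes: x right, y down, z forward; pixel columns grow to the right and rows downward; lengths in m; the calibration is good to about 2 mm. A picture is of the moment at which its call begins. get_calibration takes no time and is no camera call.
- workorder.close_job(): hands the job in; it is judged then, once.
The state is a dict: "time": time; "joint_positions": joint angles; "qd": joint speeds; "joint_torque": joint torques, N m; "position": TCP position; "tool_rot": TCP orientation; "ft_force": force on the tool from outside, world axes, zero at the start; "torque": the same for the moment, N m; "grip_width": opening from 0.0 (shut) to 1.0 (fully open); "grip_force": force on a finger pad.
Only numpy, scipy, OpenCV 4.12 (cv2) and the standard library are available. Lean on these libraries where they do the work, as an engineer would, in place of code of your own. Each camera call takes 0.05 s, during which the arm holds its last target. There are 200 camera calls.

## Working session

There is one attempt and no reset: what is moved stays moved. The work goes in short steps, Python scripts to look and compute and a tool call to move; the robot and the scene stay as the last step left them, time stands still between calls to the robot, and variables do not carry over. Pictures are saved under pics/ and viewed, at most 10 in all, crops included, and the job is handed in when it is done.

Besides the shell and the picture viewer there is one more tool, called after ">>>" in YAML: its name, and indented under it one key for each argument. move_arm: Moves the arm, as the interface text tells. Its arguments: {"type":"object","properties":{"slide":{"type":"array","items":{"type":"array","items":{"type":"number"}}},"roll":{"type":"array","items":{"type":"number"}},"gripper":{"type":"number"},"squeeze":{"type":"number"}},"required":["slide","roll"]}

```bash
ls; mkdir -p pics; python3 - <<'E'
from bench import monitor,cams
import cv2,json
s=monitor.get_state();print({k:s[k] for k in('time','position','tool_rot','ft_force','grip_width')})
for n in('scene','top'):
    cv2.imwrite(f'pics/{n}0.png',cams.get_image(n)[:,:,::-1]);c=cams.get_calibration(n);print(n,c)
E
```

```text
pics
{'time': 0.0, 'position': array([0.22624994, 0.60874544, 0.22143002]), 'tool_rot': array([-5.55760017e-01, -3.09179945e+00,  3.05145886e-03]), 'ft_force': array([-0.6049423 , -0.13970486,  0.65220634]), 'grip_width': 1.0005861138297705}
scene {'mtx': array([[386.90986394,   0.        , 285.81346989],
       [  0.        , 386.90986394, 211.75139872],
       [  0.        ,   0.        ,   1.        ]]), 'dist_coeffs': array([0.02712238, 0.        , 0.        , 0.        , 0.        ]), 'R': array([[ 0.63669226, -0.77072072, -0.02474954],
       [-0.47965969, -0.37070796, -0.79530006],
       [ 0.60377938,  0.51823275, -0.60571055]]), 't': array([-0.18403198,  0.47993333,  0.48488064])}
top {'mtx': array([[483.2542306 ,   0.        , 284.37581847],
       [  0.        , 483.2542306 , 208.68770326],
       [  0.        ,   0.        ,   1.        ]]), 'dist_coeffs': array([-0.09817253,  0.        ,  0.        ,  0.        ,  0.        ]), 'R': array([[-0.01802697, -0.99961632,  0.02102973],
       [-0.99238234,  0.01532487, -0.12223923],
       [ 0.12187005, -0.02307314, -0.99227784]]), 't': array([0.22282525, 0.5712066 , 1.17841233])}
```

View pics/scene0.png

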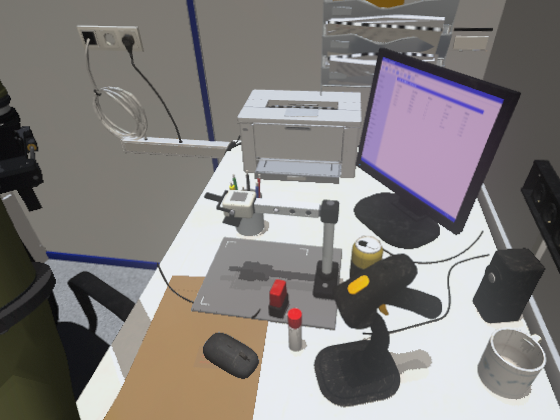

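View pics/top0.png

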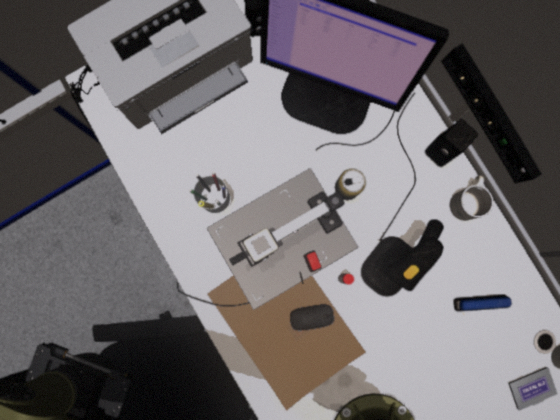

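Scene: mast block about (330,205), head (240,203), stamp (278,295), glue stick (295,325). Top: board corners about (207,229), (313,168), (358,243), (258,308), boom from (330,205) to head (262,245), stamp (312,262), glue (348,279), can (351,183), cup (212,193).

```bash
cat > h.py <<'E'
import numpy as np,cv2
from bench import monitor,cams
from scipy.spatial.transform import Rotation as Ro
def cal(n):
    c=cams.get_calibration(n);return c['mtx'],c['dist_coeffs'],c['R'],c['t']
def ray(n,p):
    K,d,R,t=cal(n);u=cv2.undistortPoints(np.array([[p]],float),K,d)[0,0]
    return -R.T@t, R.T@np.array([u[0],u[1],1.])
def onz(n,p,z):
    o,d=ray(n,p);return o+d*(z-o[2])/d[2]
def tri(p1,p2):
    o1,d1=ray('scene',p1);o2,d2=ray('top',p2)
    s=np.linalg.lstsq(np.c_[d1,-d2],o2-o1,rcond=None)[0]
    a,b=o1+d1*s[0],o2+d2*s[1];return (a+b)/2,np.linalg.norm(a-b)
def proj(n,X):
    K,d,R,t=cal(n);return cv2.projectPoints(np.atleast_2d(X).astype(float),cv2.Rodrigues(R)[0],t,K,d)[0][:,0]
def crop(im,name,x0,y0,w,h,k):
    cv2.imwrite(name,cv2.resize(im[y0:y0+h,x0:x0+w],None,fx=k,fy=k,interpolation=cv2.INTER_CUBIC))
E
python3 - <<'E'
from h import *
t=cv2.imread('pics/top0.png');s=cv2.imread('pics/scene0.png')
crop(t,'pics/tc.png',200,165,180,150,4);crop(s,'pics/sc.png',190,170,180,140,4)
for n,im in(('top',t),('scene',s)):
    hsv=cv2.cvtColor(im,cv2.COLOR_BGR2HSV)
    m=(((hsv[...,0]<8)|(hsv[...,0]>172))&(hsv[...,1]>140)&(hsv[...,2]>80)).astype('uint8')
    k,l,st,ce=cv2.connectedComponentsWithStats(m)
    for i in range(1,k):
        if st[i,4]>15:print(n,st[i],ce[i],cv2.boxPoints(cv2.minAreaRect(np.argwhere(l==i)[:,::-1].astype('f4'))).round(1).tolist())
E
```

```text
top [307 252  14  18 154] [313.13636364 260.71428571] [[305.8999938964844, 254.3000030517578], [314.3999938964844, 251.10000610351562], [320.3999938964844, 267.0], [311.79998779296875, 270.20001220703125]]
top [343 274  10  10  81] [347.62962963 278.44444444] [[343.0, 274.0], [352.0, 274.0], [352.0, 283.0], [343.0, 283.0]]
scene [270 280  16  26 245] [276.76326531 290.86938776] [[266.70001220703125, 301.3999938964844], [274.20001220703125, 277.79998779296875], [285.5, 281.3999938964844], [278.0, 305.0]]
scene [288 308  14  18 187] [294.13368984 316.13368984] [[288.0, 308.0], [301.0, 308.0], [301.0, 325.0], [288.0, 325.0]]
```

View pics/tc.png

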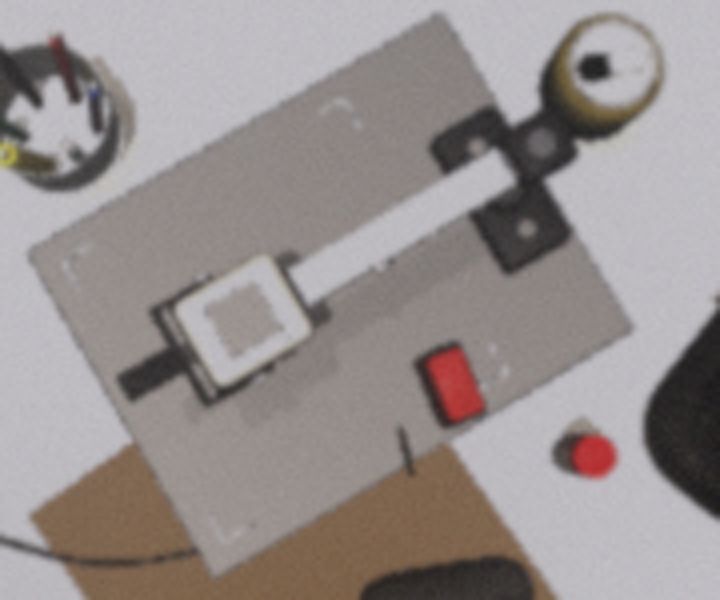

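View pics/sc.png

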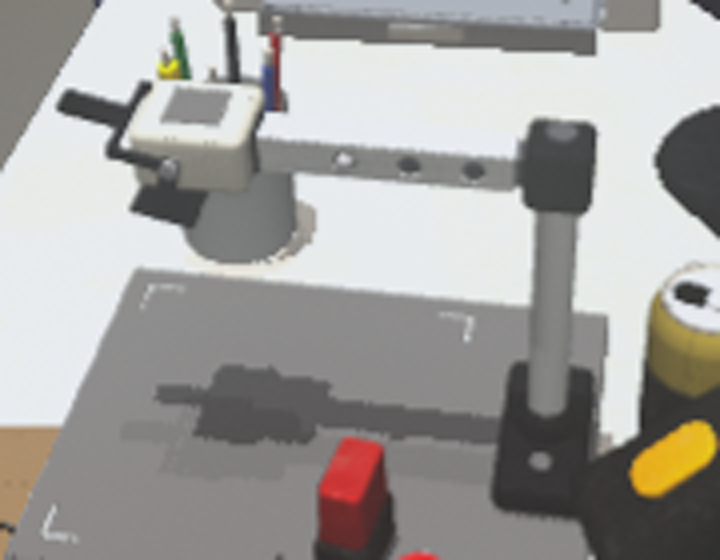

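Top crop: board corners (30,256),(440,13),(632,327),(215,577), mast block centre (541,143), head top centre (244,320), button (383,265), tab tip (125,387). Scene crop: button (343,160), lever still level.

```bash
python3 - <<'E'
from h import *
T=lambda x,y:(200+(x+.5)/4-.5,165+(y+.5)/4-.5)
S=lambda x,y:(190+(x+.5)/4-.5,170+(y+.5)/4-.5)
B=np.array([onz('top',T(*p),.008) for p in((30,256),(440,13),(632,327),(215,577))])
print('board',B.round(4).tolist(),[np.linalg.norm(B[i]-B[i-1]).round(4) for i in range(4)])
yaws=[np.arctan2(*(a-b)[[1,0]]) for a,b in((B[0],B[1]),(B[3],B[2]))];ys=[np.arctan2(*(a-b)[[1,0]])+np.pi/2 for a,b in((B[3],B[0]),(B[2],B[1]))]
blk=onz('top',T(541,143),.229);head=onz('top',T(244,320),.228)
print('yaws',yaws,ys,'blk',blk,'head',head,np.arctan2(*(head-blk)[[1,0]]),np.linalg.norm(head-blk))
bc=B.mean(0);print('bc',bc)
print('button',tri(S(343,160),T(383,267)))
th=np.mean(yaws+ys);ex=np.array([np.cos(th),np.sin(th),0]);ey=np.array([-ex[1],ex[0],0])
print('bc rel blk',(bc-blk)@ex,(bc-blk)@ey)
bt=onz('top',T(383,267),.21);print('button rel',(bt-blk)@ex,(bt-blk)@ey,'head rel',(head-blk)@ex,(head-blk)@ey)
st=np.array([onz('top',p,.077) for p in([305.9,254.3],[314.4,251.1],[320.4,267.0],[311.8,270.2])]);print('stamp',st.round(4).tolist(),st.mean(0),np.linalg.norm(st[1]-st[0]),np.linalg.norm(st[2]-st[1]),'rel',(st.mean(0)-blk)@ex,(st.mean(0)-blk)@ey,np.arctan2(*(st[2]-st[1])[[1,0]]))
print('glue',onz('top',(347.6,278.4),.099), 'tri stamp/glue', tri((295,311),(347.6,278.4)))
tab=onz('top',T(125,387),.21);print('tabtip rel',(tab-blk)@ex,(tab-blk)@ey)
E
```

```text
board [[0.5298, 0.41, 0.008], [0.6834, 0.1453, 0.008], [0.4782, 0.0277, 0.008], [0.3266, 0.2948, 0.008]] [np.float64(0.2337), np.float64(0.306), np.float64(0.2365), np.float64(0.3072)]
yaws [np.float64(2.096338208079828), np.float64(2.0872818498272574)] [np.float64(-1.0550081365117587), np.float64(-1.0500791774480054)] blk [0.56675743 0.11100247 0.229     ] head [0.47635647 0.26852015 0.228     ] 2.091810987487542 0.18161815082826036
bc [0.50450538 0.21946488 0.008     ]
button (array([0.50322137, 0.19560979, 0.21419944]), np.float64(0.001652565238526778))
bc rel blk -0.00017657890024740802 0.12505750758138293
button rel -0.012721023316145587 0.10387261644082066 head rel -0.00025089699841272795 0.18161522447463735
stamp [[0.4588, 0.1648, 0.077], [0.466, 0.1442, 0.077], [0.4279, 0.1308, 0.077], [0.4207, 0.1515, 0.077]] [0.44334066 0.14783775 0.077     ] 0.021796076562242445 0.04044501342287799 rel -0.08883493713458174 0.0932571268358097 -2.8031418295821307
glue [0.39998543 0.0696813  0.099     ] tri stamp/glue (array([0.40105217, 0.06940135, 0.10348972]), np.float64(0.0027002973494706243))
tabtip rel 0.0023402937358436154 0.25346483359506344
```

>>> move_arm:
  slide:
    - [0, 0, -8]
    - [0, 0, -8]
    - [-36.4, -35.6, -8]
    - [-36.4, -35.6, -8]
    - [-36.4, -35.6, -8]
    - [-36.4, -35.6, -8]
    - [-36.4, -35.6, -8]
    - [-36.4, -35.6, -8]
    - [-36.4, -35.6, -8]
    - [-36.4, -35.6, -8]
    - [-36.4, -35.6, -8]
    - [-36.4, -35.6, -8]
    - [-36.4, -35.6, -8]
    - [-36.4, -35.6, -8]
    - [-36.4, -35.6, -8]
    - [-36.4, -35.6, -8]
    - [-36.4, -35.6, -8]
    - [-36.4, -35.6, -8]
  roll: [0, 0, -0.69, -0.69, -0.69, -0.69, -0.69, -0.69, -0.69, -0.69, -0.69, -0.69, -0.69, -0.69, -0.69, -0.69, -0.69, -0.69]
  gripper: 6.5
  squeeze: 15

```text
time: 1.9
position: [0.4432, 0.15, 0.3024]
tool_rot: [0.526, -3.097, 0.0]
ft_force: [0.0, -0.5, -0.1]
grip_width: 0.748
grip_force: 0.0
```

```bash
cat >> h.py <<'E'
def go(x,y,z,yaw=None):
    s=monitor.get_state();p=s['position'];R=Ro.from_rotvec(s['tool_rot']).as_matrix()
    yw=np.arctan2(R[1,1],R[0,1]);print('t',s['time'],'p',p.round(4),'yaw',yw.round(3),'tilt',R[:,2].round(4),'f',s['ft_force'].round(2),'w',round(s['grip_width']*8.7,2),'q7',s['joint_positions'][6].round(2))
    print('slide',(R.T@(np.array([x,y,z])-p)*100).round(2), 'roll',None if yaw is None else -((yaw-yw+np.pi/2)%np.pi-np.pi/2))
E
python3 - <<'E'
from h import *
go(.4433,.1478,.040,1.909)
print('place px',proj('top',[[.47,-.24,0],[.47,-.24,.07],[.4,-.24,0],[.47,-.31,0]]).round(0).tolist(), proj('scene',[[.47,-.24,0]]).round())
for p in((442,225),(425,292),(395,296)):print(p,onz('top',p,.0),onz('top',p,.2))
print('cup',onz('top',(212,193),.1),'can',onz('top',(351,183),.114))
E
```

```text
t 1.9 p [0.4432 0.15   0.3024] yaw 1.907 tilt [-2.e-04 -1.e-04 -1.e+00] f [ 0.04 -0.5  -0.08] w 6.51 q7 1.49
slide [ 0.06 -0.21 26.24] roll -0.0016656303967179653
place px [[459.0, 248.0], [469.0, 246.0], [460.0, 275.0], [485.0, 247.0]] [[469. 421.]]
(442, 225) [ 0.52963485 -0.1981461   0.        ] [ 0.51304839 -0.12696919  0.2       ]
(425, 292) [ 0.35801171 -0.14440707  0.        ] [ 0.36923084 -0.0819367   0.2       ]
(395, 296) [ 0.35008019 -0.0657784   0.        ] [ 0.36258435 -0.01604709  0.2       ]
cup [0.60674941 0.38590411 0.1       ] can [0.62361525 0.05649799 0.114     ]
```

>>> move_arm:
  slide:
    - [0, -0.2, 5]
    - [0, -0.2, 10]
    - [0, -0.2, 15]
    - [0, -0.2, 19]
    - [0, -0.2, 22]
    - [0, -0.2, 24]
    - [0, -0.2, 25.5]
    - [0, -0.2, 26.2]
    - [0, -0.2, 26.2]
    - [0, -0.2, 26.2]
  roll: [0, 0, 0, 0, 0, 0, 0, 0, 0, 0]

```text
time: 2.9
position: [0.4448, 0.1474, 0.0413]
tool_rot: [-0.523, 3.097, 0.001]
ft_force: [0.1, 0.6, 1.3]
grip_width: 0.744
grip_force: 0.0
```

```bash
python3 - <<'E'
from h import *
go(.4433,.1478,.040,1.909)
im=cams.get_image('top')[:,:,::-1];im2=cams.get_image('scene')[:,:,::-1]
a=cv2.resize(im[215:305,260:380],None,fx=3.3,fy=3.3);b=cv2.resize(im2[240:330,220:340],None,fx=3.3,fy=3.3)
cv2.imwrite('pics/g1.png',np.hstack([a,b]))
E
```

```text
t 2.9 p [0.4448 0.1474 0.0413] yaw 1.905 tilt [ 1.e-03  5.e-04 -1.e+00] f [0.06 0.61 1.33] w 6.47 q7 1.57
slide [0.13 0.09 0.13] roll -0.003600955485831614
```

View pics/g1.png

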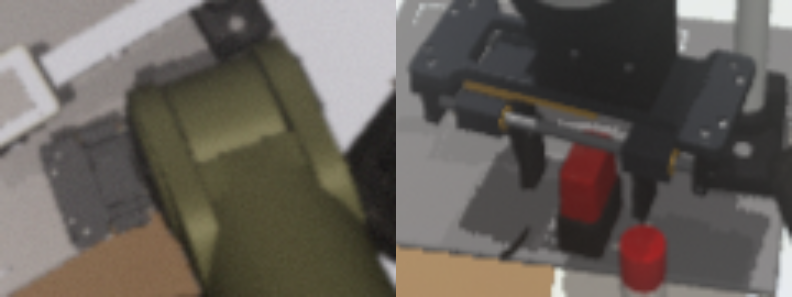

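The stamp at (590,195) stands between the two open fingers; the glue stick is clear in front. Close and lift.

>>> move_arm:
  slide:
    - [0, 0, 0]
    - [0, 0, 0]
    - [0, 0, 0]
    - [0, 0, 0]
    - [0, 0, 0]
    - [0, 0, 0]
    - [0, 0, 0]
    - [0, 0, -2]
    - [0, 0, -4]
  roll: [0, 0, 0, 0, 0, 0, 0, 0, 0]
  gripper: 1.5
  squeeze: 15

```text
time: 3.9
position: [0.4435, 0.1465, 0.0803]
tool_rot: [0.522, -3.096, 0.001]
ft_force: [0.7, 0.2, -1.0]
grip_width: 0.348
grip_force: 15.0
```

>>> move_arm:
  slide:
    - [0, 0, -5]
    - [0, 0, -10]
    - [0, 0, -15]
    - [0, 0, -20]
    - [0, 0, -25]
    - [0, 0, -29]
    - [10.2, -37.4, -29]
    - [10.2, -37.4, -29]
    - [10.2, -37.4, -29]
    - [10.2, -37.4, -29]
    - [10.2, -37.4, -29]
    - [10.2, -37.4, -29]
    - [10.2, -37.4, -29]
    - [10.2, -37.4, -29]
    - [10.2, -37.4, -29]
    - [10.2, -37.4, -29]
    - [10.2, -37.4, -29]
    - [10.2, -37.4, -29]
    - [10.2, -37.4, -29]
    - [10.2, -37.4, -29]
  roll: [0, 0, 0, 0, 0, 0, 1.9, 1.9, 1.9, 1.9, 1.9, 1.9, 1.9, 1.9, 1.9, 1.9, 1.9, 1.9, 1.9, 1.9]

```text
time: 5.9
position: [0.4705, -0.2398, 0.3702]
tool_rot: [-2.216, -2.226, 0.0]
ft_force: [0.3, -0.9, -0.6]
grip_width: 0.349
grip_force: 15.0
```

```bash
python3 - <<'E'
from h import *
go(.47,-.24,.034,0)
im=cams.get_image('top')[:,:,::-1];im2=cams.get_image('scene')[:,:,::-1]
cv2.imwrite('pics/g2.png',np.hstack([im[120:420,200:560],im2[120:420,200:560]]))
E
```

```text
t 5.9 p [ 0.4705 -0.2398  0.3702] yaw 0.005 tilt [-5.e-04  2.e-04 -1.e+00] f [ 0.25 -0.86 -0.62] w 3.04 q7 0.44
slide [-3.000e-02 -3.000e-02  3.362e+01] roll 0.0048312542864403785
```

View pics/g2.png

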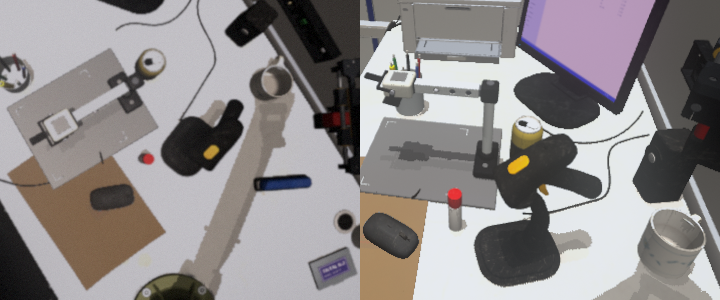

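The target spot (top crop 259,128) is bare desk; the mug rim lies close beyond, so I place the stamp about 4 cm nearer, at x = 0.43.

>>> move_arm:
  slide:
    - [0, -4, 0]
    - [0, -4, 0]
    - [0, -4, 5]
    - [0, -4, 10]
    - [0, -4, 15]
    - [0, -4, 20]
    - [0, -4, 25]
    - [0, -4, 29]
    - [0, -4, 31.5]
    - [0, -4, 32.5]
    - [0, -4, 33.1]
    - [0, -4, 33.4]
    - [0, -4, 33.5]
    - [0, -4, 33.5]
  roll: [0, 0, 0, 0, 0, 0, 0, 0, 0, 0, 0, 0, 0, 0]

```text
time: 7.4
position: [0.4316, -0.2403, 0.0366]
tool_rot: [2.214, 2.226, 0.002]
ft_force: [0.5, -0.2, -1.3]
grip_width: 0.345
grip_force: 15.0
```

>>> move_arm:
  slide:
    - [0, 0, 0.1]
    - [0, 0, 0.2]
    - [0, 0, 0.3]
    - [0, 0, 0.3]
    - [0, 0, 0.3]
  roll: [0, 0, 0, 0, 0]

```text
time: 7.9
position: [0.4308, -0.24, 0.0326]
tool_rot: [2.216, 2.227, 0.0]
ft_force: [1.0, 0.2, -0.7]
grip_width: 0.346
grip_force: 15.0
```

>>> move_arm:
  slide:
    - [0, 0, 0.05]
    - [0, 0, 0.1]
    - [0, 0, 0.1]
    - [0, 0, 0.1]
  roll: [0, 0, 0, 0]

```text
time: 8.3
position: [0.4308, -0.24, 0.0326]
tool_rot: [-2.215, -2.227, -0.001]
ft_force: [-2.6, 2.3, 10.0]
grip_width: 0.345
grip_force: 15.0
```

Contact with the desk (10 N). Release and rise.

>>> move_arm:
  slide:
    - [0, 0, -0.1]
    - [0, 0, -0.1]
    - [0, 0, -0.1]
    - [0, 0, -0.1]
    - [0, 0, -0.1]
    - [0, 0, -1]
    - [0, 0, -3]
    - [0, 0, -7]
    - [0, 0, -12]
    - [0, 0, -17]
    - [0, 0, -22]
    - [0, 0, -27]
    - [0, 0, -32]
    - [0, 0, -32]
  roll: [0, 0, 0, 0, 0, 0, 0, 0, 0, 0, 0, 0, 0, 0]
  gripper: 6

```text
time: 9.7
position: [0.4329, -0.2418, 0.359]
tool_rot: [2.209, 2.219, 0.01]
ft_force: [-0.5, -1.3, -0.9]
grip_width: 0.691
grip_force: 0.0
```

```bash
python3 - <<'E'
from h import *
im=cams.get_image('top')[:,:,::-1];cv2.imwrite('pics/t2.png',im)
im2=cams.get_image('scene')[:,:,::-1];cv2.imwrite('pics/s2.png',im2)
for n,im in(('top',im),('scene',im2)):
    hsv=cv2.cvtColor(np.ascontiguousarray(im),cv2.COLOR_BGR2HSV)
    m=(((hsv[...,0]<8)|(hsv[...,0]>172))&(hsv[...,1]>140)&(hsv[...,2]>80)).astype('uint8')
    k,l,st,ce=cv2.connectedComponentsWithStats(m)
    for i in range(1,k):
        if st[i,4]>15:print(n,st[i],ce[i],onz('top',ce[i],.069)if n=='top' else '')
print(proj('scene',[[.431,-.24,.069],[.431,-.24,0]]))
O=np.array([.5668,.1110,0]);th=2.091;ex=np.array([np.cos(th),np.sin(th),0]);ey=np.array([-ex[1],ex[0],0])
P=O+.105*ex;print(P)
go(P[0],P[1],.32,.520)
E
```

```text
top [463 260  15   8 103] [469.80582524 263.19417476] [ 0.42849847 -0.2389816   0.069     ]
top [343 274  10  10  80] [347.675 278.4  ] [0.3992608  0.06496885 0.069     ]
scene [288 308  14  18 181] [294.16574586 315.89502762] 
[[471.19995003 419.93222147]
 [459.94605951 440.78483532]]
[0.51460903 0.20211039 0.        ]
t 9.8 p [ 0.4309 -0.2406  0.3532] yaw 0.004 tilt [ 3.1e-03 -4.0e-04 -1.0e+00] f [-0.73  0.36 -1.  ] w 5.97 q7 0.41
slide [44.23  8.56  3.33] roll -0.5155346403260657
```

>>> move_arm:
  slide:
    - [44.2, 8.6, 0]
    - [44.2, 8.6, 0]
    - [44.2, 8.6, 0]
    - [44.2, 8.6, 0]
    - [44.2, 8.6, 0]
    - [44.2, 8.6, 0]
    - [44.2, 8.6, 0]
    - [44.2, 8.6, 0]
    - [44.2, 8.6, 0]
    - [44.2, 8.6, 0]
    - [44.2, 8.6, 0]
    - [44.2, 8.6, 0]
    - [44.2, 8.6, 3.3]
    - [44.2, 8.6, 3.3]
    - [44.2, 8.6, 3.3]
    - [44.2, 8.6, 3.3]
  roll: [-0.515, -0.515, -0.515, -0.515, -0.515, -0.515, -0.515, -0.515, -0.515, -0.515, -0.515, -0.515, -0.515, -0.515, -0.515, -0.515]

```text
time: 11.4
position: [0.5149, 0.2017, 0.3201]
tool_rot: [1.577, 2.716, 0.003]
ft_force: [-0.3, 0.3, 0.5]
grip_width: 0.688
grip_force: 0.0
```

```bash
python3 - <<'E'
from h import *
go(.5146,.2021,.191,.520)
E
```

```text
t 11.4 p [0.5149 0.2017 0.3201] yaw 0.519 tilt [ 0.0018  0.001  -1.    ] f [-0.34  0.29  0.53] w 5.99 q7 0.12
slide [ 0.05 -0.04 12.91] roll -0.0013195481012475696
```

>>> move_arm:
  slide:
    - [0.05, 0, 4]
    - [0.05, 0, 7]
    - [0.05, 0, 9]
    - [0.05, 0, 11]
    - [0.05, 0, 12]
    - [0.05, 0, 12.6]
    - [0.05, 0, 12.9]
    - [0.05, 0, 12.9]
    - [0.05, 0, 12.9]
  roll: [0, 0, 0, 0, 0, 0, 0, 0, 0]

```text
time: 12.3
position: [0.5147, 0.203, 0.1905]
tool_rot: [1.575, 2.717, 0.002]
ft_force: [-0.2, 0.4, 1.2]
grip_width: 0.691
grip_force: 0.0
```

```bash
python3 - <<'E'
from h import *
go(.5146,.2021,.191,.520)
im=cams.get_image('top')[:,:,::-1];im2=cams.get_image('scene')[:,:,::-1]
a=cv2.resize(im[165:265,220:350],None,fx=3,fy=3);b=cv2.resize(im2[150:250,220:350],None,fx=3,fy=3)
cv2.imwrite('pics/g3.png',np.hstack([a,b]))
E
```

```text
t 12.3 p [0.5147 0.203  0.1905] yaw 0.52 tilt [ 1.4e-03  8.0e-04 -1.0e+00] f [-0.21  0.42  1.2 ] w 6.01 q7 0.13
slide [-0.08 -0.06 -0.05] roll -2.521835237523362e-05
```

View pics/g3.png

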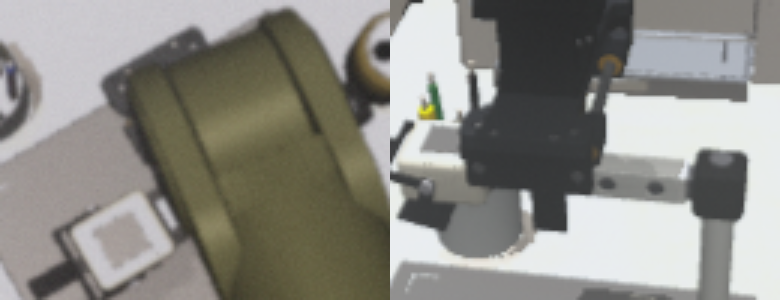

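Near finger at (550,200) covers the button, boom between the fingers. Pinch.

>>> move_arm:
  slide:
    - [0, 0, 0]
    - [0, 0, 0]
    - [0, 0, 0]
    - [0, 0, 0]
    - [0, 0, 0]
    - [0, 0, 0]
    - [0, 0, 0]
    - [0, 0, 0]
  roll: [0, 0, 0, 0, 0, 0, 0, 0]
  gripper: 1.5
  squeeze: 40

```text
time: 13.2
position: [0.516, 0.2038, 0.1895]
tool_rot: [1.574, 2.716, 0.006]
ft_force: [5.3, 2.4, -4.5]
grip_width: 0.244
grip_force: 40.0
```

Width is 21–22 mm, so the button is flush. Pull along tool +x.

>>> move_arm:
  slide:
    - [0.2, 0, 0]
    - [0.4, 0, 0]
    - [0.6, 0, 0]
    - [0.8, 0, 0]
    - [1.0, 0, 0]
    - [1.2, 0, 0]
    - [1.2, 0, 0]
  roll: [0, 0, 0, 0, 0, 0, 0]

```text
time: 13.9
position: [0.5108, 0.213, 0.1895]
tool_rot: [1.575, 2.713, 0.005]
ft_force: [7.1, 1.8, -4.4]
grip_width: 0.242
grip_force: 40.0
```

```bash
python3 - <<'E'
from h import *
go(.5146-.0159,.2021+.0278,.191,.520)
im2=cams.get_image('scene')[:,:,::-1]
cv2.imwrite('pics/g4.png',cv2.resize(im2[160:250,200:350],None,fx=5,fy=5))
E
```

```text
t 13.9 p [0.5108 0.213  0.1895] yaw 0.519 tilt [ 5.3e-03  5.0e-04 -1.0e+00] f [ 7.14  1.8  -4.36] w 2.1 q7 0.11
slide [ 2.07 -0.21 -0.15] roll -0.0009647197063835655
```

View pics/g4.png

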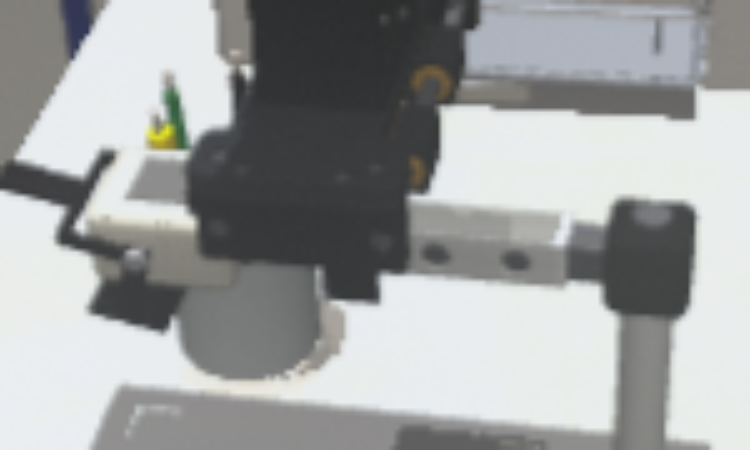

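The dark inner tube shows at (585,240): the boom is sliding, about 12 mm out. Continue slowly.

>>> move_arm:
  slide:
    - [0.2, 0, 0]
    - [0.4, 0, 0]
    - [0.6, 0, 0]
    - [0.8, 0, 0]
    - [1.0, 0, 0]
    - [1.2, 0, 0]
    - [1.4, 0, 0]
    - [1.6, 0, 0]
    - [1.7, 0, 0]
    - [1.8, 0, 0]
    - [1.8, 0, 0]
  roll: [0, 0, 0, 0, 0, 0, 0, 0, 0, 0, 0]

```text
time: 15.05
position: [0.5012, 0.2299, 0.1895]
tool_rot: [1.574, 2.715, 0.007]
ft_force: [5.7, 3.5, -4.6]
grip_width: 0.244
grip_force: 40.0
```

>>> move_arm:
  slide:
    - [0.05, 0, 0]
    - [0.1, 0, 0]
    - [0.15, 0, 0]
    - [0.2, 0, 0]
    - [0.2, 0, 0]
  roll: [0, 0, 0, 0, 0]

```text
time: 15.55
position: [0.5007, 0.2309, 0.1896]
tool_rot: [1.574, 2.714, 0.006]
ft_force: [7.9, 2.6, -4.4]
grip_width: 0.243
grip_force: 40.0
```

>>> move_arm:
  slide:
    - [0.05, 0, 0]
    - [0.1, 0, 0]
    - [0.1, 0, 0]
  roll: [0, 0, 0]

```text
time: 15.85
position: [0.5002, 0.2318, 0.1895]
tool_rot: [1.574, 2.714, 0.006]
ft_force: [7.2, 2.2, -4.3]
grip_width: 0.248
grip_force: 40.0
```

>>> move_arm:
  slide:
    - [0.05, 0, 0]
    - [0.1, 0, 0]
    - [0.1, 0, 0]
  roll: [0, 0, 0]

```text
time: 16.15
position: [0.4997, 0.2326, 0.1896]
tool_rot: [1.574, 2.714, 0.006]
ft_force: [7.2, 2.2, -3.9]
grip_width: 0.245
grip_force: 40.0
```

```bash
python3 - <<'E'
from h import *
s=monitor.get_state();print(s['position'],s['ft_force'])
im2=cams.get_image('scene')[:,:,::-1]
cv2.imwrite('pics/g5.png',cv2.resize(im2[190:230,240:340],None,fx=8,fy=8,interpolation=cv2.INTER_CUBIC))
E
```

```text
[0.4997155  0.23262889 0.1895506 ] [ 7.22367127  2.24819013 -3.86310578]
```

View pics/g5.png

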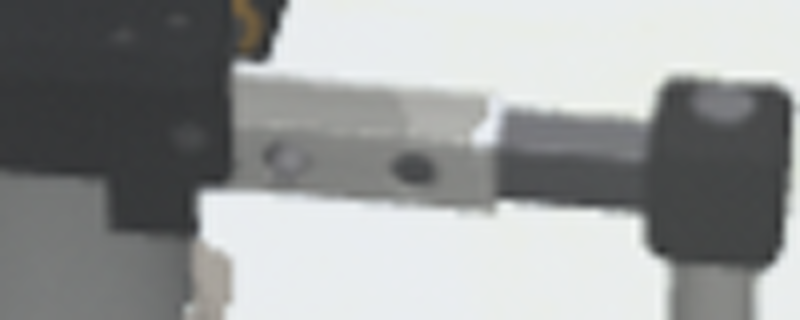

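The button shows in the second hole at (288,160). I check the lock with a small further pull.

>>> move_arm:
  slide:
    - [0.05, 0, 0]
    - [0.1, 0, 0]
    - [0.1, 0, 0]
  roll: [0, 0, 0]

```text
time: 16.5
position: [0.4995, 0.233, 0.1896]
tool_rot: [1.575, 2.713, 0.005]
ft_force: [7.2, 1.0, -5.6]
grip_width: 0.246
grip_force: 40.0
```

>>> move_arm:
  slide:
    - [0.05, 0, 0]
    - [0.1, 0, 0]
    - [0.1, 0, 0]
  roll: [0, 0, 0]

```text
time: 16.8
position: [0.4994, 0.2332, 0.1895]
tool_rot: [1.575, 2.712, 0.005]
ft_force: [8.7, 0.9, -4.3]
grip_width: 0.242
grip_force: 40.0
```

Motion stalls and force grows: locked. Ease back, release, rise.

>>> move_arm:
  slide:
    - [-0.15, 0, 0]
    - [-0.3, 0, 0]
    - [-0.3, 0, 0]
    - [-0.3, 0, 0]
  roll: [0, 0, 0, 0]

```text
time: 17.2
position: [0.4996, 0.2329, 0.1895]
tool_rot: [1.574, 2.716, 0.007]
ft_force: [5.6, 4.0, -4.9]
grip_width: 0.245
grip_force: 40.0
```

>>> move_arm:
  slide:
    - [0, 0, 0]
    - [0, 0, 0]
    - [0, 0, 0]
    - [0, 0, 0]
    - [0, 0, -2]
    - [0, 0, -5]
    - [0, 0, -8]
    - [0, 0, -12]
    - [0, 0, -12]
  roll: [0, 0, 0, 0, 0, 0, 0, 0, 0]
  gripper: 6

```text
time: 18.1
position: [0.5001, 0.2323, 0.3157]
tool_rot: [1.574, 2.714, 0.014]
ft_force: [0.5, -0.2, 0.7]
grip_width: 0.687
grip_force: 0.0
```

```bash
python3 - <<'E'
from h import *
O=np.array([.5668,.1110,0]);th=2.091;ex=np.array([np.cos(th),np.sin(th),0])
P=O+.278*ex+.003*ex;print(P);go(P[0],P[1],.30,.52)
im=cams.get_image('top')[:,:,::-1];im2=cams.get_image('scene')[:,:,::-1]
cv2.imwrite('pics/t6.png',im)
a=cv2.resize(im[200:290,200:320],None,fx=3.3,fy=3.3);b=cv2.resize(im2[170:260,200:320],None,fx=3.3,fy=3.3)
cv2.imwrite('pics/g6.png',np.hstack([a,b]))
E
```

```text
[0.42712702 0.35482875 0.        ]
t 18.1 p [0.5001 0.2323 0.3157] yaw 0.52 tilt [ 0.0085  0.0053 -0.9999] f [ 0.52 -0.17  0.7 ] w 5.98 q7 0.06
slide [14.25 -0.26  1.57] roll -0.00026343446883680954
```

View pics/g6.png

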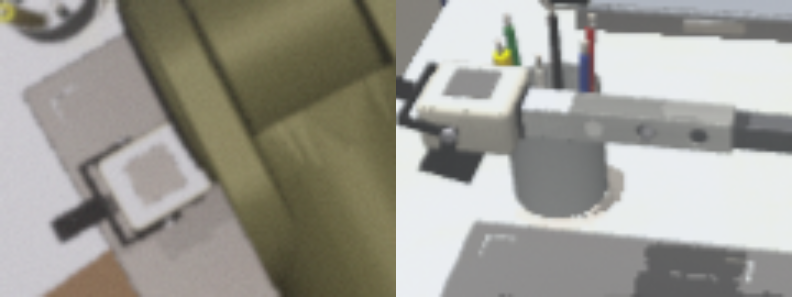

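Scene: button at (645,130) in the second hole, first hole empty at (593,129). Top: head centre (153,173), tab end (60,228), lever still level.

```bash
python3 - <<'E'
from h import *
O=np.array([.5668,.1110,0]);th=2.091;ex=np.array([np.cos(th),np.sin(th),0]);ey=np.array([-ex[1],ex[0],0])
T=lambda x,y:(200+(x+.5)/3.3-.5,200+(y+.5)/3.3-.5)
for n,p,z in(('head',(153,173),.228),('tabend',(60,228),.213),('tabroot',(103,207),.213)):
    X=onz('top',T(*p),z)-O;print(n,(X@ex).round(4),(X@ey).round(4))
im=cv2.imread('pics/g5.png')
im2=cams.get_image('scene')[:,:,::-1];s0=cv2.imread('pics/scene0.png')
f=lambda i,x,y:cv2.resize(i[y-12:y+13,x-30:x+31],None,fx=12,fy=12,interpolation=cv2.INTER_CUBIC)
cv2.imwrite('pics/g7.png',np.vstack([f(s0,280,210),f(im2,275,210)]))
E
```

```text
head 0.2156 -0.002
tabend 0.2846 -0.0029
tabroot 0.2544 -0.0005
```

View pics/g7.png

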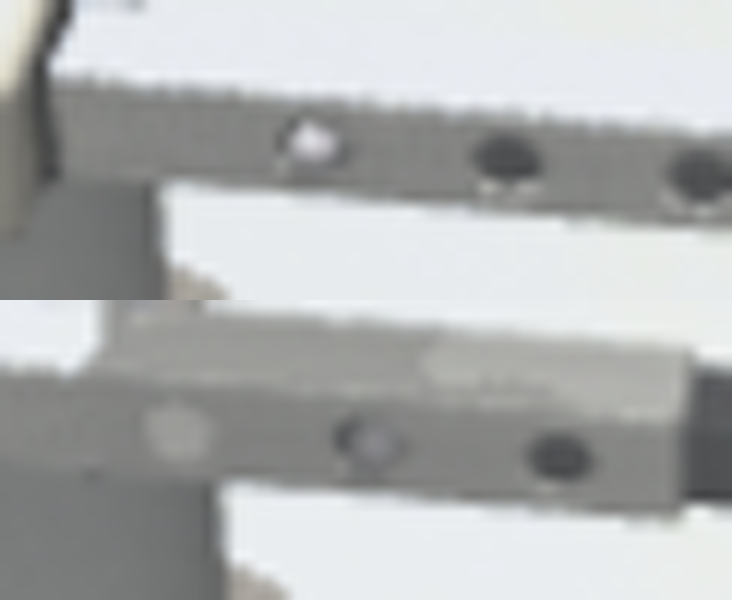

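The view allowance is used up (this last crop took it one over), so from here I check numerically only. The button sits in the second hole. Now the lever.

>>> move_arm:
  slide:
    - [14.4, -0.1, 0]
    - [14.4, -0.1, 0]
    - [14.4, -0.1, 0]
    - [14.4, -0.1, 0]
    - [14.4, -0.1, 0]
    - [14.4, -0.1, 0]
    - [14.4, -0.1, 0]
  roll: [0, 0, 0, 0, 0, 0, 0]
  gripper: 4.5

```text
time: 18.95
position: [0.4264, 0.3542, 0.3091]
tool_rot: [1.58, 2.715, -0.001]
ft_force: [-0.1, -0.2, 0.3]
grip_width: 0.521
grip_force: 0.0
```

```bash
python3 - <<'E'
from h import *
go(.4276,.3562,.200,.52)
E
```

```text
t 18.95 p [0.4264 0.3542 0.3091] yaw 0.517 tilt [-3.e-04 -9.e-04 -1.e+00] f [-0.06 -0.2   0.27] w 4.53 q7 -0.21
slide [ 0.12  0.22 10.91] roll -0.0030915346881639216
```

>>> move_arm:
  slide:
    - [0.1, 0.2, 4]
    - [0.1, 0.2, 7]
    - [0.1, 0.2, 9]
    - [0.1, 0.2, 10.2]
    - [0.1, 0.2, 10.9]
    - [0.1, 0.2, 10.9]
    - [0.1, 0.2, 10.9]
  roll: [0, 0, 0, 0, 0, 0, 0]

```text
time: 19.65
position: [0.4272, 0.3581, 0.2017]
tool_rot: [1.576, 2.717, 0.003]
ft_force: [-0.4, -0.2, -0.4]
grip_width: 0.52
grip_force: 0.0
```

>>> move_arm:
  slide:
    - [0, 0, 0]
    - [0, 0, 0]
    - [0, 0, 0]
    - [0, 0, 0]
    - [0, 0, 0]
    - [0, 0, 0]
  roll: [0, 0, 0, 0, 0, 0]
  gripper: 0.5
  squeeze: 12

```text
time: 20.25
position: [0.4278, 0.3585, 0.2011]
tool_rot: [1.575, 2.717, 0.005]
ft_force: [4.3, 2.0, 0.3]
grip_width: 0.177
grip_force: 12.0
```

>>> move_arm:
  slide:
    - [0, 0.1, -0.45]
    - [-0.07, 0.1, -0.9]
    - [-0.15, 0.1, -1.35]
    - [-0.27, 0.1, -1.79]
    - [-0.42, 0.1, -2.2]
    - [-0.6, 0.1, -2.63]
    - [-0.82, 0.1, -3.03]
    - [-1.06, 0.1, -3.42]
    - [-1.33, 0.1, -3.78]
    - [-1.62, 0.1, -4.12]
    - [-1.94, 0.1, -4.44]
    - [-2.29, 0.1, -4.74]
    - [-2.29, 0.1, -4.74]
  roll: [0, 0, 0, 0, 0, 0, 0, 0, 0, 0, 0, 0, 0]

```text
time: 21.55
position: [0.4407, 0.3352, 0.2459]
tool_rot: [1.579, 2.713, -0.006]
ft_force: [7.7, -2.4, -10.8]
grip_width: 0.175
grip_force: 12.0
```

>>> move_arm:
  slide:
    - [-0.05, 0, 0.1]
    - [-0.1, 0, 0.1]
    - [-0.33, 0, -0.05]
    - [-0.57, 0, -0.2]
    - [-0.82, 0, -0.33]
    - [-1.08, 0, -0.46]
    - [-1.35, 0, -0.57]
    - [-1.61, 0, -0.67]
    - [-1.61, 0, -0.67]
    - [-1.61, 0, -0.67]
  roll: [0, 0, 0, 0, 0, 0, 0, 0, 0, 0]

```text
time: 22.55
position: [0.4464, 0.3249, 0.2516]
tool_rot: [-1.574, -2.717, 0.003]
ft_force: [7.1, 6.1, -14.9]
grip_width: 0.18
grip_force: 12.0
```

>>> move_arm:
  slide:
    - [0, 0.1, 0.15]
    - [0, 0.2, 0.3]
    - [0, 0.2, 0.3]
    - [0, 0.2, 0.3]
  roll: [0, 0, 0, 0]

```text
time: 22.95
position: [0.447, 0.3254, 0.2512]
tool_rot: [-1.574, -2.716, 0.003]
ft_force: [-3.4, 0.8, -4.3]
grip_width: 0.177
grip_force: 12.0
```

>>> move_arm:
  slide:
    - [-0.2, 0, 0]
    - [-0.4, 0, 0]
    - [-0.5, 0, 0]
    - [-0.5, 0, 0]
    - [-0.5, 0, 0]
  roll: [0, 0, 0, 0, 0]

```text
time: 23.45
position: [0.4476, 0.3245, 0.2514]
tool_rot: [-1.567, -2.716, -0.001]
ft_force: [-6.8, 6.9, -3.6]
grip_width: 0.176
grip_force: 12.0
```

At the stop (over 9 N with no motion). Ease the strain, release, rise.

>>> move_arm:
  slide:
    - [0.2, 0, 0]
    - [0.3, 0, 0]
    - [0.3, 0, 0]
  roll: [0, 0, 0]

```text
time: 23.75
position: [0.4474, 0.3249, 0.2512]
tool_rot: [-1.571, -2.717, 0.002]
ft_force: [-5.0, 2.5, -3.5]
grip_width: 0.174
grip_force: 12.0
```

>>> move_arm:
  slide:
    - [0, 0, 0]
    - [0, 0, 0]
    - [0, 0, 0]
    - [0, 0, 0]
    - [0, 0, 0]
    - [0, 0, -2]
    - [0, 0, -5]
    - [0, 0, -9]
    - [0, 0, -13]
    - [0, 0, -13]
    - [0, 0, -13]
  roll: [0, 0, 0, 0, 0, 0, 0, 0, 0, 0, 0]
  gripper: 5

```text
time: 24.85
position: [0.4501, 0.3238, 0.3827]
tool_rot: [1.576, 2.717, 0.004]
ft_force: [0.1, -0.1, -0.4]
grip_width: 0.573
grip_force: 0.0
```

```bash
python3 - <<'E'
from h import *
go(.30,.55,.38)
E
```

```text
t 24.85 p [0.4501 0.3238 0.3827] yaw 0.52 tilt [ 0.002   0.0015 -1.    ] f [ 0.07 -0.05 -0.36] w 4.99 q7 -0.14
slide [27.09 -1.79  0.27] roll None
```

>>> move_arm:
  slide:
    - [27, -1.8, 0]
    - [27, -1.8, 0]
    - [27, -1.8, 0]
    - [27, -1.8, 0]
    - [27, -1.8, 0]
    - [27, -1.8, 0]
    - [27, -1.8, 0]
    - [27, -1.8, 0]
  roll: [0, 0, 0, 0, 0, 0, 0, 0]

```text
time: 25.65
position: [0.2999, 0.5484, 0.3798]
tool_rot: [1.575, 2.717, -0.005]
ft_force: [1.2, -0.8, 0.6]
grip_width: 0.574
grip_force: 0.0
```

```bash
python3 - <<'E'
from h import *
O=np.array([.5668,.1110,0]);th=2.091;ex=np.array([np.cos(th),np.sin(th),0]);ey=np.array([-ex[1],ex[0],0]);ez=np.array([0,0,1.])
ims={n:cams.get_image(n) for n in('scene','top')}
for n in ims:cv2.imwrite(f'pics/end_{n}.png',ims[n][:,:,::-1])
H=O+.2233*ex+.21*ez
for a in(0,.9,1.0,1.1,1.2,1.3,1.4):
    u=np.cos(a)*ex+np.sin(a)*ez
    for n in ims:print(a,n,[(p.round(0).astype(int).tolist(),int(ims[n][int(round(p[1])),int(round(p[0]))].mean())) for p in proj(n,np.array([H+r*u for r in(.04,.048,.056,.063,.068,.074)]))])
g=cv2.cvtColor(ims['scene'],cv2.COLOR_RGB2GRAY)
b=proj('scene',[O+.105*ex+.016*ey+.21*ez])[0];print('button px',b);x,y=int(b[0]),int(b[1])
print(g[y-8:y+10,x-22:x+30:1])
old=cv2.imread('pics/scene0.png',0);print('orig');print(old[y-4:y+8,x-8:x+14])
np.set_printoptions(linewidth=250)
E
```

```text
0 scene [([202, 201], 103), ([198, 201], 232), ([194, 200], 126), ([191, 200], 125), ([189, 200], 125), ([186, 200], 124)]
0 top [([227, 265], 158), ([224, 267], 193), ([221, 269], 191), ([218, 270], 190), ([216, 272], 190), ([213, 273], 190)]
0.9 scene [([206, 189], 234), ([203, 186], 125), ([201, 183], 126), ([198, 181], 125), ([196, 179], 124), ([194, 177], 124)]
0.9 top [([232, 261], 46), ([230, 262], 56), ([228, 263], 127), ([225, 264], 189), ([224, 265], 190), ([222, 266], 190)]
1.0 scene [([208, 188], 234), ([205, 185], 125), ([203, 182], 125), ([200, 179], 125), ([199, 178], 124), ([197, 175], 124)]
1.0 top [([234, 260], 59), ([232, 261], 46), ([229, 262], 77), ([227, 263], 134), ([226, 264], 169), ([224, 265], 190)]
1.1 scene [([209, 187], 234), ([207, 184], 211), ([205, 181], 125), ([203, 178], 124), ([201, 176], 125), ([199, 174], 125)]
1.1 top [([235, 259], 62), ([233, 260], 46), ([231, 261], 44), ([230, 262], 56), ([228, 262], 116), ([227, 263], 134)]
1.2 scene [([211, 187], 162), ([209, 184], 226), ([207, 180], 125), ([205, 177], 124), ([204, 175], 125), ([202, 173], 12
[... 4926 characters left out ...]
3 127 128 132 130 131 133 132
  132 132 132 132]
 [175 160 152 152 150 146 136 126 124 125 128 129 129 131 130 131 133 132
  133 132 133 133]
 [227 225 223 224 223 223 222 206 198 198 198 181 172 159 150 151 139 132
  132 133 131 132]
 [234 234 234 234 234 234 234 231 230 230 230 228 227 225 224 223 223 222
  207 199 198 199]
 [234 234 234 234 234 234 234 234 234 234 235 235 235 234 234 234 235 234
  232 230 231 230]
 [234 234 234 235 234 234 234 234 234 234 234 234 234 234 234 235 234 234
  234 234 234 234]
 [234 234 234 234 234 234 234 234 234 234 234 234 234 234 234 235 235 235
  234 234 235 234]
 [234 234 234 234 234 234 234 234 234 234 234 234 235 234 234 234 234 234
  234 234 234 234]]
```

The button's dome looks pixel for pixel as at the start, so it is fully out. Now a finer check of the lever angle, the stamp and the bystanders.

```bash
python3 - <<'E'
from h import *
O=np.array([.5668,.1110,0]);th=2.091;ex=np.array([np.cos(th),np.sin(th),0]);ey=np.array([-ex[1],ex[0],0]);ez=np.array([0,0,1.])
g=cv2.imread('pics/end_scene.png',0);H=O+.2233*ex+.21*ez
for y in range(170,188,2):
    r=np.where(g[y,195:228]<85)[0]+195;print(y,(r.min(),r.max(),r.mean().round(1)) if len(r) else '')
for a in(1.1,1.2,1.25,1.3,1.35):
    u=np.cos(a)*ex+np.sin(a)*ez;print(a,'end edges',proj('scene',np.array([H+.066*u+s*.008*ey for s in(-1,1)])).round(1).tolist(),'mid',proj('scene',np.array([H+.05*u+s*.008*ey for s in(-1,1)])).round(1).tolist())
for n in('top','scene'):
    d=cv2.absdiff(cv2.imread(f'pics/{n}0.png'),cv2.imread(f'pics/end_{n}.png')).max(2)
    for k,X in(('cup',[.607,.386,.1]),('can',[.6236,.0565,.114]),('glue',[.40,.0697,.099])):
        x,y=proj(n,[X])[0].astype(int);print(n,k,(x,y),'changed px',(d[y-14:y+15,x-14:x+15]>40).sum())
E
```

```text
170 (np.int64(214), np.int64(214), np.float64(214.0))
172 
174 (np.int64(210), np.int64(211), np.float64(210.5))
176 (np.int64(208), np.int64(212), np.float64(210.0))
178 (np.int64(207), np.int64(213), np.float64(210.0))
180 (np.int64(208), np.int64(214), np.float64(211.0))
182 (np.int64(210), np.int64(221), np.float64(215.0))
184 (np.int64(211), np.int64(222), np.float64(216.5))
186 (np.int64(212), np.int64(223), np.float64(217.3))
1.1 end edges [[203.1, 174.9], [200.3, 179.3]] mid [[207.7, 181.3], [205.0, 185.7]]
1.2 end edges [[205.8, 174.0], [203.1, 178.3]] mid [[209.7, 180.6], [207.1, 185.0]]
1.25 end edges [[207.2, 173.6], [204.5, 177.9]] mid [[210.8, 180.3], [208.2, 184.7]]
1.3 end edges [[208.7, 173.3], [206.0, 177.6]] mid [[211.9, 180.1], [209.3, 184.5]]
1.35 end edges [[210.2, 173.1], [207.5, 177.4]] mid [[213.0, 179.9], [210.4, 184.3]]
top cup (np.int64(211), np.int64(192)) changed px 0
top can (np.int64(350), np.int64(183)) changed px 0
top glue (np.int64(347), np.int64(278)) changed px 0
scene cup (np.int64(247), np.int64(198)) changed px 260
scene can (np.int64(364), np.int64(244)) changed px 0
scene glue (np.int64(293), np.int64(312)) changed px 168
```

```bash
python3 -c "
from bench import workorder
print(workorder.close_job())"
```

```text
the job is handed in; nothing more can be done
None
```

I handed in the job at about 26 s: the stamp stands upright on the bare desk, the boom is locked in the next hole with its button out, the lens cover lever is at its upper stop, and the pen cup, drink can and glue stick did not move, though I viewed 11 pictures, one over the limit of 10.

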